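# Wind the book press tight with its crank

### The job

Press the notebook flat in the small book press: put the loose crank right down on the square end of the screw and wind it clockwise by its black handle, several turns without letting it slip off, until the pressing plate is properly tight on the notebook. Tight means that the handle takes about 9 N while turning, against 5 to 6 N running free; stop there, as 15 N crushes the notebook. Turn the screw only with the crank, leave the crank sitting on the screw, and leave the other things on the desk where they are.

Things in the scene. Friction and masses are not known exactly. Their poses are not given: they have to be found in the camera images.
- press: book press fixed to the desk: wooden bed 200 x 214 mm, 16 mm high, with a notebook on it; two steel columns 184 mm apart carry a grey bridge 40 mm wide along the press's y, its top 96 mm above the desk, with a nut 10 mm high over each column. Origin: on the desk under the middle of the bed; z up; the screw stands on this z axis
- screw: upper end of the upright steel screw, on the middle of the bridge: a round shoulder 32 mm wide and on it a square end 16 x 16 mm, 18 mm high, its last 4 mm tapering to 11 mm. Origin: centre of the shoulder's top, 106 mm above the desk; z up; x and y square to the flats (start angle random). The screw turns about z but does not rise
- screw_top (a point): centre of the top of the screw's square end. Clockwise from above lowers the plate 5 mm a turn, 2.1 to 2.9 turns until it meets the notebook. Friction 0.25 N m (5.5 N at the turning handle; a handle held still may show only 0 to 4 N) holds it where it is left. After first touch the load grows 0.5 N m a radian (11 N at the handle): 7 N just tight, 9 N right (6.5 to 8.5 N held still), 15 N crushes
- plate: dark steel pressing plate 150 x 130 x 10 mm under the bridge, level, over the notebook, with a black rubber pad 48 mm wide and 8 mm thick on top. Origin: centre of the plate's underside, about 29 mm above the desk when it meets the notebook; it only moves up and down
- crank: loose steel crank, 0.33 kg, standing on its hub: 30 x 30 mm square, 42 mm high, socket 17.5 mm square and 20 mm deep in its underside (1 mm chamfer). Arm 14 mm wide along x, 26 to 36 mm above the underside: handle at x = +45 mm, ball 28 mm thick at x = -40 mm. Origin: centre of the hub's underside; x to the handle, z up. On when its underside sits on the shoulder
- crank_grip (a point): point on the hub's axis 32 mm above its underside; grip the hub here across its y faces (30 mm) to carry the crank level; axes as the crank's
- handle: black upright handle of the crank, 20 mm diameter, 40 mm long, turns freely on its own pin. Origin: centre of its lower end, 45 mm from the hub's axis and 38 mm above the hub's underside; z up. Grip it about 25 mm above its origin
- glue: glue stick, 28 mm diameter, 92 mm high, standing between the press and the crank; origin at its underside; leave it
- rubber: eraser 21 x 50 x 13 mm lying between the press and the crank; leave it
- mug: green and white mug, 101 mm high, at the left; leave it
- tape: tape measure, 60 mm high, at the left; leave it
- remote: black remote control 192 x 48 mm lying left of the crank; leave it
- bottle: amber pill bottle with a white cap, 88 mm high, at the back; leave it
- foot: steel foot of the screw, a disc 40 mm wide and 5 mm thick, under the bridge on the plate's rubber pad; it only moves up and down, 5 mm a turn of the screw. Origin: centre of its underside, about 47 mm above the desk when the plate meets the notebook; further winding squeezes the rubber pad
There are look-alikes about, which are no part of the job. Of the things like the crank, leave any that is blue or orange; of the rest the larger one is meant.

How it is judged:
On the way, in this order (a step that is already met when the one before it is completed fails the run):
1. the crank sits right down on the square end of the screw (horizontal distance between crank and screw below 0.004 m and z of crank in the frame of screw below 0.004 m and angle between crank's own z axis and vertical below 0.12 rad), for 0.2 s.
2. the plate has been wound down a full turn with the crank on the screw (distance of foot from where it was at the start of the episode above 0.005 m and z of crank in the frame of screw below 0.008 m), for 0.1 s.
3. the plate is tight on the notebook (z of foot in the frame of press below 0.0469 m), for 0.2 s.
At the end, for the whole second after the job is handed in: The screw's foot has squeezed the pad by at least 0.1 mm past the plate's first touch on the notebook (7 N on the turning handle) and stays so; the crank is left sitting on the screw (underside within 5 mm of the shoulder, centred within 4 mm, tilted under 0.15 rad) and at rest (z of foot in the frame of press below 0.0469 m and horizontal distance between crank and screw below 0.004 m and z of crank in the frame of screw below 0.005 m and angle between crank's own z axis and vertical below 0.15 rad and linear speed of crank below 0.02 m/s).
It fails at once if the notebook is crushed: the screw's foot is driven more than 0.7 mm past the plate's first touch (15 N at the handle) (z of foot in the frame of press below 0.0463 m).
It fails at once if the crank comes off the screw (its underside 10 mm above the shoulder) after winding has begun (distance of foot from where it was at the start of the episode above 0.0015 m and z of crank in the frame of screw above 0.01 m).
It fails at once if the screw is gripped or pushed with the fingers themselves (contact force between the fingers and screw above 3 N).
It fails at once if one of the other things on the desk is pushed more than 30 mm (distance of any of glue, rubber, mug, tape, remote, bottle from where it was at the start of the episode above 0.03 m).
It also fails if it takes over 72 s, if anything falls off the work surface, if the arm or the gripper's body presses on something with over 40 N, if the wrist force passes 120 N, or if a joint passes its speed limit or range.

### The arm

A 7-joint arm with a two-finger parallel gripper is mounted at the origin on a cart in front of the work surface, level with it; the furniture and walls round the work are solid. World frame = base frame: x ahead of the robot, y to its left, z up, the work surface at z = 0. Lengths are in m, angles in rad, forces in N, time in s.
With the tool pointing down it reaches from about 0.4 to 0.85 m from the base axis. Payload 10.4 kg.
Tool frame: the origin (TCP) lies on the centre line of the jaws, within the pads' length; the fingertips stand 11 mm ahead of it and the grasp point (between the pads) lies 8 mm behind it (tip_reach is the distance from the TCP to the fingertips, in m); z points along the fingers, y is the line along which they close (so a half turn about z gives the same grasp; the last joint's range is limited). The gripper opens to 85 mm and grips with 20 to 120 N. Pads are 22 mm wide; open, the fingers measure 114 mm over their backs; the gripper's body (76 mm by 85 mm) begins 54 mm behind the grasp point. The pads swing forward as they close: fully open they stand 13 mm farther back than shut.
Start: joints at [1.309, 0.332, -0.065, 1.46, 0.022, 1.35, -0.088], TCP at [0.148, -0.607, 0.242] pointing down, gripper open.
Joint ranges: [-2.6, 2.6], [-0.5, 2.12], [-1.47, 1.34], [0.16, 2.42], [-1.27, 4.41], [0.06, 2.06], [-2.6, 2.6]. Speed limits (rad/s): [2.22, 2.22, 2.79, 2.79, 3.14, 3.14, 3.14].

### API

Orientations are given as a unit quaternion [x, y, z, w].
In Python, from workcell import get_obs, camera, hand_in, tip_reach gives the robot as it stands. The module is installed in compiled form; this text tells all that it offers.
- The arm moves only by the tool move_arm, never from a script. Its argument "plan" is a list of rows, each an object with "delta_pos": the shift along the tool's x, y, z in fractions of the full range, 1 being 0.75 m, a list of three; "turn": the turn, a rotation vector about the tool's x, y, z in shares of 2 rad (1.0 is 2 rad), a list of three; "fingers": the closure, from 0 (fully open) to 1 (shut). A call has 1 to 12 rows; each row is the pose to reach, as a shift and turn from the pose commanded when the call began, along the tool's axes at that moment; what a row does not reach only later rows make up. A row lasts 1/8 s, in which the tool goes at most 62.5 mm and 10.7 degrees, less where a joint would pass 70% of its speed; a pose out of reach is approached as far as the arm can. A shift or turn number past 1, either way, is cut back to 1. A call with a gripper value outside its range is refused whole. The fingers move at their own pace and stop on an object; "force" is the grip in N (left out, the last holds). Time passes only in rows, so rows that repeat a pose let the fingers close. It gives the time, the measured TCP pose, the force, the opening and the grip force at its end, in the units of the state.
- get_obs(): the state, without advancing time (a new reading comes with each control period).
- camera(name): name is "scene" or "top" or "wrist"; returns a dict with "color" (420x560x3 uint8, red, green, blue), "range_z" (420x560 float32, m along the optical axis (not along the pixel's ray), 0 where there is no reading), "fx", "fy", "cx", "cy" (pixels), "R" (3x3) and "t" (3): a world point X has camera coordinates R X + t; the wrist camera has in their place "tool_from_camera" (4x4, takes a point from camera to tool coordinates, whose origin is the TCP and whose axes are the flange's). Camera axes: x right, y down, z forward; pixel columns grow to the right and rows downward; lengths in m; the calibration is good to about 2 mm. A picture is of the moment at which its call begins: read the wrist's pose just before it.
- hand_in(): hands the job in; it is judged then, once.
The state is a dict: "clock": time; "joint_pos": joint angles; "joint_velocities": joint speeds; "tau": joint torques, N m; "position": TCP position; "ee_rot": TCP orientation; "ft_force": force on the tool from outside, world axes, zero at the start; "torque": the same for the moment, N m; "grip_width": opening from 0.0 (shut) to 1.0 (fully open); "grasp_force": force on a finger pad.
Only numpy, scipy, OpenCV 4.12 (cv2) and the standard library are available. Lean on these libraries where they do the work, as an engineer would, in place of code of your own. Each camera call takes 0.05 s, during which the arm holds its last target. There are 200 camera calls.

## Working session

There is one attempt and no reset: what is moved stays moved. The work goes in short steps, Python scripts to look and compute and a tool call to move; the robot and the scene stay as the last step left them, time stands still between calls to the robot, and variables do not carry over. Pictures are saved under pics/ and viewed, at most 10 in all, crops included, and the job is handed in when it is done.

Besides the shell and the picture viewer there is one more tool, called after "Call:" as name(argument=value, ...) on one line, values as JSON. move_arm: Moves the arm, as the interface text tells. Its arguments: {"type":"object","properties":{"plan":{"type":"array","items":{"type":"object","properties":{"delta_pos":{"type":"array","items":{"type":"number"}},"turn":{"type":"array","items":{"type":"number"}},"fingers":{"type":"number"}}}},"force":{"type":"number"}},"required":["plan"]}

```bash
mkdir -p pics; cat > h.py <<'E'
import numpy as np, cv2
from workcell import get_obs, camera
from scipy.spatial.transform import Rotation as Ro
def save(c,n): cv2.imwrite('pics/'+n, c['color'][:,:,::-1])
def pts(c,o=None):
    d=c['range_z']; v,u=np.mgrid[:d.shape[0],:d.shape[1]]
    P=np.stack([(u-c['cx'])/c['fx']*d,(v-c['cy'])/c['fy']*d,d],-1)
    if 'R' in c: return (P-c['t'])@np.array(c['R'])
    T=np.array(c['tool_from_camera']); P=P@T[:3,:3].T+T[:3,3]
    return P@Ro.from_quat(o['ee_rot']).as_matrix().T+o['position']
E
python3 - <<'E'
from h import *
o=get_obs(); print(o)
for n in ('top','scene'):
    c=camera(n); save(c,n+'1.png'); np.savez(n+'1.npz',**c)
    print(n,c['fx'],c['cx'],c['cy'],-np.array(c['R']).T@c['t'])
E
```

```text
{'clock': 0.0, 'joint_pos': array([ 1.30941296,  0.33288023, -0.06471229,  1.4609629 ,  0.02156825,
        1.3498782 , -0.08850335]), 'joint_velocities': array([-0.000322  , -0.00048943,  0.00078466,  0.00121484, -0.0004801 ,
        0.00142699, -0.00113283]), 'tau': array([ 7.82169849e-07, -6.25456023e+01,  4.90916613e-02, -3.91606700e+01,
        1.60908775e-02,  9.99131764e-03, -2.41723910e-05]), 'position': array([ 0.14775186, -0.60690991,  0.24150041]), 'ee_rot': array([ 9.92879665e-01,  1.19119500e-01, -1.01066528e-04, -7.10247923e-04]), 'ft_force': array([-0.14701936, -0.38666407,  0.06601697]), 'torque': array([ 0.01727357, -0.06013051,  0.00351354]), 'grasp_force': 0.0, 'grip_width': 0.9979219194314023}
top 471.37432119504837 276.78727921098096 206.41589893988035 [-6.48533836e-04 -2.07318274e-01  1.56476574e+00]
scene 383.77654133356094 274.8754292277829 209.00446825887417 [-0.08658263  0.63464501  1.01569566]
```

View pics/top1.png

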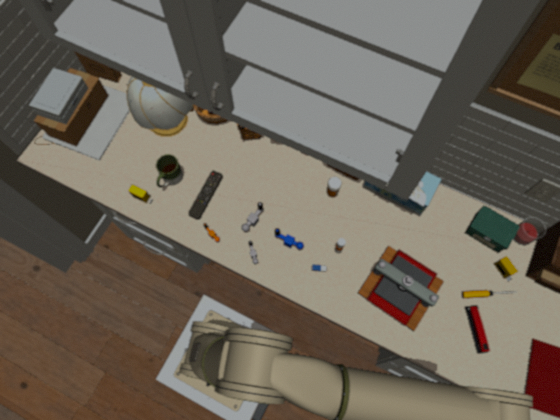

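View pics/scene1.png

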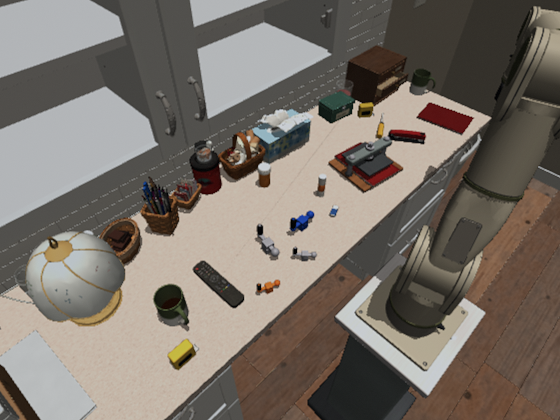

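The top view shows the larger grey crank at about (253,216), with its handle at (261,206) and its ball at (246,227). A small grey look-alike is at (253,253), and the blue one is at (290,241). The press screw is at about (407,283), the glue at (340,244), the eraser at (319,268), the remote at (206,195) and the bottle at (334,186). The scene view agrees, with the crank at (268,243).

```bash
python3 - <<'E'
from h import *
c=dict(np.load('top1.npz')); P=pts(c)
for n,(u,v) in dict(hub=(253,217),handle=(261,206),ball=(246,227),screw=(407,283),nutA=(378,266),nutB=(434,298),glue=(340,244),rubber=(319,268),desk=(290,270),small=(253,253),blue=(290,241)).items():
    print(n,P[v-1:v+2,u-1:u+2].reshape(-1,3)[[0,4,8]].round(3).tolist())
r=P[195:240,235:272]; m=(r[...,2]>.022); print(m.sum())
for lo,hi in ((.015,.03),(.03,.05),(.05,.09)):
    k=(r[...,2]>lo)&(r[...,2]<hi); print(lo,k.sum(),r[k].mean(0).round(4))
E
```

```text
hub [[0.455, 0.137, 0.04], [0.453, 0.132, 0.041], [0.45, 0.126, 0.047]]
handle [[0.492, 0.124, 0.075], [0.491, 0.119, 0.074], [0.492, 0.116, 0.066]]
ball [[0.41, 0.139, 0.048], [0.41, 0.136, 0.042], [0.408, 0.131, 0.044]]
screw [[0.458, -0.41, 0.111], [0.458, -0.414, 0.106], [0.454, -0.417, 0.113]]
nutA [[0.472, -0.31, 0.097], [0.47, -0.314, 0.096], [0.469, -0.318, 0.095]]
nutB [[0.453, -0.501, 0.107], [0.453, -0.506, 0.103], [0.45, -0.509, 0.108]]
glue [[0.483, -0.172, 0.097], [0.486, -0.176, 0.085], [0.482, -0.18, 0.092]]
rubber [[0.404, -0.141, 0.006], [0.401, -0.146, 0.015], [0.4, -0.15, 0.011]]
desk [[0.356, -0.056, -0.004], [0.353, -0.061, 0.001], [0.352, -0.066, 0.002]]
small [[0.345, 0.079, 0.024], [0.343, 0.073, 0.03], [0.34, 0.068, 0.036]]
blue [[0.436, -0.015, 0.038], [0.431, -0.021, 0.049], [0.432, -0.025, 0.041]]
224
0.015 20 [0.4455 0.1263 0.0226]
0.03 168 [0.4399 0.1347 0.0399]
0.05 41 [0.4873 0.1249 0.0698]
```

```bash
python3 - <<'E'
from h import *
c=camera('wrist'); print(c['tool_from_camera'],c['fx'],c['fy'],c['cx'],c['cy'])
o=get_obs(); R=Ro.from_quat(o['ee_rot']).as_matrix(); print(R.round(3))
print('to (.40,-.41,.30)',R.T@(np.array([.40,-.41,.30])-o['position']))
E
```

```text
[[ 7.86983885e-05 -9.64861564e-01 -2.62758742e-01  6.61250453e-02]
 [ 9.99999990e-01  1.07682246e-04 -9.59057445e-05 -1.01854470e-03]
 [ 1.20830218e-04 -2.62758732e-01  9.64861562e-01 -1.32814410e-01]
 [ 0.00000000e+00  0.00000000e+00  0.00000000e+00  1.00000000e+00]] 361.0867210876209 361.0867210876209 281.7797105048071 208.98775434055202
[[ 0.972  0.237 -0.   ]
 [ 0.237 -0.972  0.001]
 [-0.    -0.001 -1.   ]]
to (.40,-.41,.30) [ 0.29169297 -0.13182819 -0.05816163]
```

Careful with the scale: shifts go in shares of 0.75 m and turns go in shares of 2 rad. That gives: 0.344 m is 0.4587, -0.115 m is -0.1533.

Call:
move_arm(plan=[{"delta_pos": [0.08, -0.0267, -0.04], "turn": [0, 0, 0], "fingers": 0}, {"delta_pos": [0.16, -0.0533, -0.0533], "turn": [0, 0, 0], "fingers": 0}, {"delta_pos": [0.2267, -0.08, -0.0533], "turn": [0, 0, 0], "fingers": 0}, {"delta_pos": [0.3067, -0.1067, -0.0533], "turn": [0, 0, 0], "fingers": 0}, {"delta_pos": [0.3867, -0.1333, -0.0533], "turn": [0, 0, 0], "fingers": 0}, {"delta_pos": [0.4587, -0.1533, -0.0533], "turn": [0, 0, 0], "fingers": 0}, {"delta_pos": [0.4587, -0.1533, -0.0533], "turn": [0, 0, 0], "fingers": 0}, {"delta_pos": [0.4587, -0.1533, -0.0533], "turn": [0, 0, 0], "fingers": 0}])

```text
clock: 1.15
position: [0.4546, -0.4144, 0.2819]
ee_rot: [0.993, 0.119, -0.0, -0.0]
ft_force: [-0.3, 0.3, -0.1]
grip_width: 1.004
grasp_force: 0.0
```

```bash
python3 - <<'E'
from h import *
o=get_obs(); c=camera('wrist'); save(c,'w1.png'); np.savez('w1.npz',**c,pos=o['position'],q=o['ee_rot'])
print(o['position'],o['ee_rot'],o['joint_pos'],np.abs(o['joint_velocities']).max())
E
```

```text
[ 0.45456564 -0.41436326  0.28192797] [ 9.92875808e-01  1.19153033e-01 -4.25447732e-04 -6.31697607e-05] [ 0.87345172  0.3074723  -0.2661735   1.41699595  0.08099392  1.42849329
 -0.72427322] 0.023346137517802155
```

View pics/w1.png

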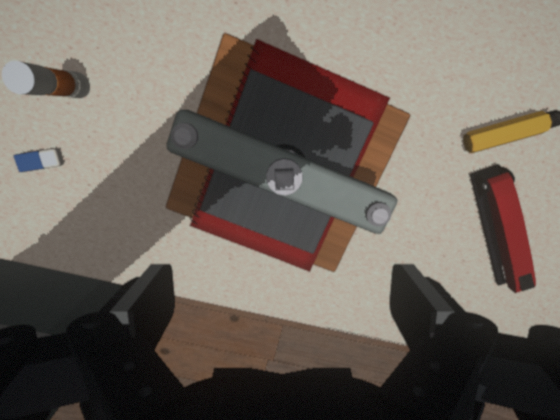

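The wrist view shows the screw on the bridge: shoulder disc at about (284,178), with the darker square end on it at (285,179), sides nearly along the image axes. The nuts are at (185,134) and (378,213), the glue at (40,80) and the eraser at (38,160).

```bash
python3 - <<'E'
from h import *
d=dict(np.load('w1.npz')); o=dict(position=d['pos'],ee_rot=d['q']); P=pts(d,o)
s=(slice(155,205),slice(260,312)); Q=P[s]
for lo,hi in ((.1,.112),(.112,.118),(.118,.135)):
    k=(Q[...,2]>lo)&(Q[...,2]<hi); q=Q[k]; print(lo,k.sum(),np.median(q,0).round(4),q.min(0).round(4),q.max(0).round(4))
k=((Q[...,2]>.118)&(Q[...,2]<.135)).astype(np.uint8)
q=Q[k>0]; r=cv2.minAreaRect((q[:,:2]*1000).astype(np.float32)); print(r)
g=cv2.cvtColor(d['color'],cv2.COLOR_RGB2GRAY)[s]; cv2.imwrite('pics/w1c.png',cv2.resize(d['color'][150:210,255:315,::-1],None,fx=10,fy=10,interpolation=cv2.INTER_CUBIC))
E
```

```text
0.1 641 [ 0.4691 -0.4109  0.1071] [ 0.4502 -0.4275  0.1003] [ 0.4813 -0.3966  0.1115]
0.112 23 [ 0.4734 -0.4114  0.1149] [ 0.4711 -0.417   0.1121] [ 0.4753 -0.4025  0.1178]
0.118 380 [ 0.4664 -0.4119  0.1244] [ 0.4563 -0.4212  0.1187] [ 0.4749 -0.4026  0.127 ]
((465.5321044921875, -412.0576171875), (16.144826889038086, 15.660421371459961), 13.97451114654541)
```

View pics/w1c.png

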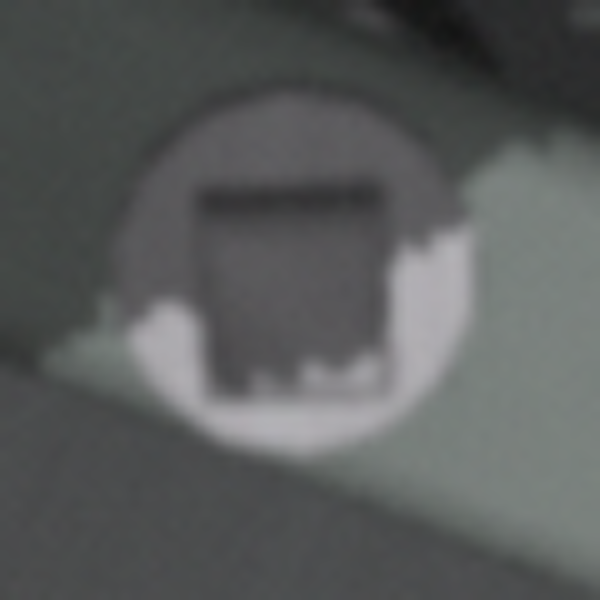

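In the tool's units: -0.05 m is -0.0667, -0.02 m is -0.0267.

Call:
move_arm(plan=[{"delta_pos": [-0.0267, -0.0667, 0], "turn": [0, 0, 0], "fingers": 0}, {"delta_pos": [-0.0267, -0.0667, 0], "turn": [0, 0, 0], "fingers": 0}, {"delta_pos": [-0.0267, -0.0667, 0], "turn": [0, 0, 0], "fingers": 0}])

```text
clock: 1.58
position: [0.4228, -0.3717, 0.2829]
ee_rot: [0.993, 0.118, 0.0, 0.001]
ft_force: [0.1, 0.4, 0.3]
grip_width: 0.999
grasp_force: 0.0
```

```bash
python3 - <<'E'
from h import *
o=get_obs(); c=camera('wrist'); save(c,'w2.png'); np.savez('w2.npz',**c,pos=o['position'],q=o['ee_rot'])
print(o['position'])
P=pts(c,o); k=(P[...,2]>.117)&(P[...,2]<.135)&(np.hypot(P[...,0]-.4655,P[...,1]+.412)<.02)
q=P[k]; print(k.sum(),q.mean(0),cv2.minAreaRect((q[:,:2]*1000).astype(np.float32)))
def ray(d,u,v):
    T=np.array(d['tool_from_camera']); R=Ro.from_quat(d['q']).as_matrix()
    return R@(T[:3,:3]@[(u-d['cx'])/d['fx'],(v-d['cy'])/d['fy'],1]), R@T[:3,3]+d['pos']
def circ(d):  # shoulder disc outline from depth-range mask (z>.1025)
    P=pts(d,dict(position=d['pos'],ee_rot=d['q']))
    m=(P[...,2]>.1015)&(np.hypot(P[...,0]-.4655,P[...,1]+.412)<.028)
    cs,_=cv2.findContours(m.astype(np.uint8),cv2.RETR_EXTERNAL,cv2.CHAIN_APPROX_NONE)
    return cv2.minEnclosingCircle(max(cs,key=len))
A=dict(np.load('w1.npz'));B=dict(np.load('w2.npz')); M=[]
for d in(A,B):
    (u,v),r=circ(d); D,t=ray(d,u,v); M.append((D,t)); print(u,v,r,(t+D*(.106-t[2])/D[2]).round(4))
(D1,t1),(D2,t2)=M; s=np.linalg.lstsq(np.c_[D1,-D2],t2-t1,rcond=None)[0]; print('tri',t1+D1*s[0],t2+D2*s[1])
E
```

```text
[ 0.42281892 -0.37165506  0.2829256 ]
402 [ 0.4657955  -0.41156144  0.12381822] ((465.4244384765625, -412.0492248535156), (16.078258514404297, 15.678954124450684), 16.365798950195312)
287.52752685546875 414.5 163.5345001220703 [ 0.2209 -0.4764  0.106 ]
476.0 326.5 103.9002914428711 [ 0.3338 -0.5874  0.106 ]
tri [ 0.44499138 -0.41719395  0.33828853] [ 0.44719658 -0.41509921  0.33562782]
```

In the tool's units: -0.483 m is -0.644, -0.44 m is -0.5867, 0.5 rad is 0.25.

Call:
move_arm(plan=[{"delta_pos": [0.02, -0.0667, 0], "turn": [0, 0, 0.03], "fingers": 0}, {"delta_pos": [0.04, -0.1333, 0], "turn": [0, 0, 0.06], "fingers": 0}, {"delta_pos": [0.06, -0.2, 0], "turn": [0, 0, 0.09], "fingers": 0}, {"delta_pos": [0.08, -0.2667, 0], "turn": [0, 0, 0.12], "fingers": 0}, {"delta_pos": [0.1, -0.3333, 0], "turn": [0, 0, 0.15], "fingers": 0}, {"delta_pos": [0.12, -0.4, 0], "turn": [0, 0, 0.18], "fingers": 0}, {"delta_pos": [0.14, -0.4667, 0], "turn": [0, 0, 0.21], "fingers": 0}, {"delta_pos": [0.16, -0.5333, 0.0267], "turn": [0, 0, 0.24], "fingers": 0}, {"delta_pos": [0.18, -0.5867, 0.04], "turn": [0, 0, 0.25], "fingers": 0}, {"delta_pos": [0.1933, -0.644, 0.0533], "turn": [0, 0, 0.25], "fingers": 0}, {"delta_pos": [0.1933, -0.644, 0.0533], "turn": [0, 0, 0.25], "fingers": 0}, {"delta_pos": [0.1933, -0.644, 0.0533], "turn": [0, 0, 0.25], "fingers": 0}])

```text
clock: 3.12
position: [0.451, 0.1325, 0.2425]
ee_rot: [0.991, -0.131, 0.0, -0.0]
ft_force: [0.9, 0.1, 0.5]
grip_width: 0.998
grasp_force: 0.0
```

```bash
python3 - <<'E'
from h import *
o=get_obs(); c=camera('wrist'); save(c,'w3.png'); np.savez('w3.npz',**c,pos=o['position'],q=o['ee_rot'])
print(o['position'],o['ee_rot'],o['joint_pos'].round(2))
E
```

```text
[0.45104077 0.13251449 0.24252431] [ 9.91426193e-01 -1.30667687e-01  7.88999032e-05 -2.30372392e-04] [ 0.41  0.04 -0.8   1.82  0.03  1.3  -2.23]
```

View pics/w3.png

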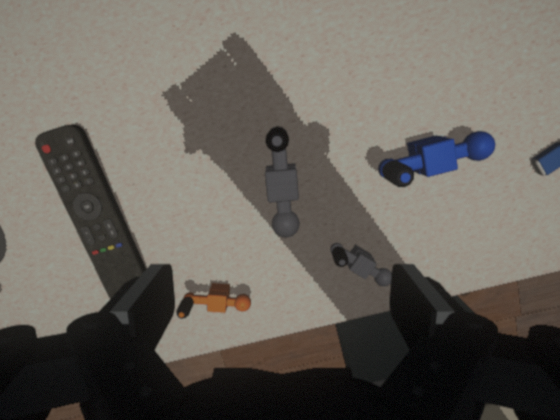

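The larger grey crank is in view: hub top at about (282,183), handle at (277,139) and ball at (285,223), nearly along the tool's x. Its neighbours are well clear.

```bash
cat > crank.py <<'E'
from h import *
def crank(d):
    P=pts(d,dict(position=d['pos'],ee_rot=d['q'])); R=Ro.from_quat(d['q']).as_matrix()
    Q=P[120:245,250:310].reshape(-1,3); Z=Q[:,2]
    L=(Q-d['pos'])@R
    hub=(Z>.039)&(Z<.047)
    t=Q[hub]; lab='hubtop'
    # hub top pixels: those within 17mm of median
    print('n',hub.sum(),'hubtop z',np.median(Z[(abs(Z-.042)<.003)]))
    k=(Z>.074)&(Z<.084); print('handle top',k.sum(),Q[k].mean(0),cv2.minEnclosingCircle((Q[k][:,:2]*1000).astype(np.float32)))
    m=np.zeros(d['range_z'].shape,np.uint8); PZ=P[...,2]; m[160:210,255:310]=((PZ>.0385)&(PZ<.046))[160:210,255:310]
    m=cv2.morphologyEx(m,cv2.MORPH_OPEN,np.ones((17,17)))
    q=P[m>0]; print('hub',len(q),q.mean(0),cv2.minAreaRect((q[:,:2]*1000).astype(np.float32)))
    return 
if __name__=='__main__':
    import sys; crank(dict(np.load(sys.argv[1])))
E
python3 crank.py w3.npz
python3 - <<'E'
from h import *
d=dict(np.load('w3.npz')); P=pts(d,dict(position=d['pos'],ee_rot=d['q']))
print((P[125:240:5,282]*1000).round(0).tolist())
m=((P[...,2]>.01)&(P[...,2]<.1)&(np.hypot(P[...,0]-.452,P[...,1]-.132)<.075))
cs,_=cv2.findContours(m.astype(np.uint8),cv2.RETR_EXTERNAL,cv2.CHAIN_APPROX_NONE)
for c in cs: print(len(c),cv2.boundingRect(c))
E
```

```text
n 1459 hubtop z 0.04296006916876133
handle top 410 [0.49404364 0.1264412  0.07810956] ((493.8876037597656, 126.53189849853516), 9.58439826965332)
hub 583 [0.44575399 0.13659481 0.04309313] ((445.75164794921875, 135.98223876953125), (25.658336639404297, 20.980554580688477), 74.17413330078125)
[[501.0, 120.0, 2.0], [500.0, 120.0, 75.0], [496.0, 121.0, 79.0], [493.0, 122.0, 79.0], [489.0, 123.0, 78.0], [481.0, 125.0, 38.0], [476.0, 126.0, 36.0], [471.0, 128.0, 36.0], [467.0, 129.0, 37.0], [463.0, 130.0, 42.0], [459.0, 131.0, 43.0], [454.0, 132.0, 42.0], [450.0, 134.0, 42.0], [445.0, 135.0, 43.0], [441.0, 136.0, 43.0], [436.0, 137.0, 42.0], [430.0, 139.0, 38.0], [425.0, 140.0, 37.0], [421.0, 141.0, 41.0], [417.0, 142.0, 45.0], [412.0, 144.0, 45.0], [408.0, 145.0, 45.0], [402.0, 146.0, 43.0]]
269 (265, 126, 34, 111)
```

```bash
python3 - <<'E'
from h import *
d=dict(np.load('w3.npz')); R=Ro.from_quat(d['q']).as_matrix(); P=pts(d,dict(position=d['pos'],ee_rot=d['q']))
L=(P-d['pos'])@R
ht=np.array([.4939,.1265])
print('handle tool',(R.T@(np.r_[ht,.078]-d['pos'])).round(4))
s=np.zeros(P.shape[:2],bool); s[155:212,255:310]=1
k=s&(P[...,2]>.0395)&(P[...,2]<.047)
rows=[r for r in range(160,208) if k[r].sum()>24]; print(rows[0],rows[-1])
kk=k.copy(); kk[:rows[0]]=0; kk[rows[-1]+1:]=0
q=P[kk]; rc=cv2.minAreaRect((q[:,:2]*1000).astype(np.float32)); print(rc, q[:,2].mean())
# left/right edges in tool coords per row
e=np.array([[L[r][k[r]].min(0)[1],L[r][k[r]].max(0)[1],L[r][k[r]][:,0].mean()] for r in rows]); print(e[::4].round(4).tolist())
print('hub centre tool', (R.T@(np.array([rc[0][0]/1e3,rc[0][1]/1e3,.042])-d['pos'])).round(4))
b=(P[...,2]>.036)&(np.hypot(P[...,0]-.411,P[...,1]-.143)<.016); b[:209]=0; print('ball tool',L[b].mean(0).round(4),L[b].min(0).round(4),L[b].max(0).round(4))
E
```

```text
handle tool [ 0.0429 -0.0052  0.1645]
170 199
((449.9124755859375, 133.91412353515625), (31.0760440826416, 28.346477508544922), 75.51909637451172) 0.04301001312696475
[[-0.0118, 0.0125, 0.0125], [-0.0164, 0.0125, 0.0089], [-0.0164, 0.0126, 0.0051], [-0.0155, 0.0136, 0.0013], [-0.0156, 0.0135, -0.0025], [-0.0157, 0.0136, -0.0063], [-0.0147, 0.0136, -0.0102], [-0.0148, 0.0137, -0.0141]]
hub centre tool [-0.0015 -0.001   0.2005]
ball tool [-0.0392  0.0022  0.2006] [-0.0537 -0.0104  0.1948] [-0.0262  0.0152  0.2065]
```

In the tool's units: 0.2185 m is 0.2913, -0.0015 m is -0.002, -0.09 rad is -0.045.

Call:
move_arm(plan=[{"delta_pos": [-0.002, -0.0013, 0.0667], "turn": [0, 0, -0.045], "fingers": 0}, {"delta_pos": [-0.002, -0.0013, 0.1333], "turn": [0, 0, -0.045], "fingers": 0}, {"delta_pos": [-0.002, -0.0013, 0.1867], "turn": [0, 0, -0.045], "fingers": 0}, {"delta_pos": [-0.002, -0.0013, 0.2267], "turn": [0, 0, -0.045], "fingers": 0}, {"delta_pos": [-0.002, -0.0013, 0.26], "turn": [0, 0, -0.045], "fingers": 0}, {"delta_pos": [-0.002, -0.0013, 0.28], "turn": [0, 0, -0.045], "fingers": 0}, {"delta_pos": [-0.002, -0.0013, 0.2913], "turn": [0, 0, -0.045], "fingers": 0}, {"delta_pos": [-0.002, -0.0013, 0.2913], "turn": [0, 0, -0.045], "fingers": 0}])

```text
clock: 4.18
position: [0.4493, 0.1344, 0.0239]
ee_rot: [0.996, -0.086, 0.0, 0.0]
ft_force: [-0.8, 0.4, -0.1]
grip_width: 1.003
grasp_force: 0.0
```

```bash
python3 - <<'E'
from h import *
o=get_obs(); c=camera('wrist'); save(c,'w4.png'); np.savez('w4.npz',**c,pos=o['position'],q=o['ee_rot'])
print(o['position'],o['ee_rot'],o['ft_force'])
E
```

```text
[0.44930749 0.13438274 0.02388607] [ 9.96319345e-01 -8.57190649e-02  3.01766442e-05  6.26960901e-05] [-0.80596148  0.43857768 -0.13363017]
```

View pics/w4.png

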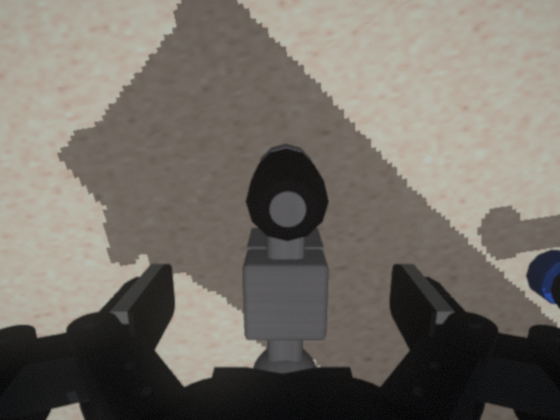

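The crank stands squarely between the open fingers: hub top at about (286,300), handle at (288,200), symmetric to within a pixel or two. Next I grip and lift.

In the tool's units: -0.03 m is -0.04, -0.01 m is -0.0133.

Call:
move_arm(plan=[{"delta_pos": [0, 0, 0], "turn": [0, 0, 0], "fingers": 0.5}, {"delta_pos": [0, 0, 0], "turn": [0, 0, 0], "fingers": 1}, {"delta_pos": [0, 0, 0], "turn": [0, 0, 0], "fingers": 1}, {"delta_pos": [0, 0, 0], "turn": [0, 0, 0], "fingers": 1}, {"delta_pos": [0, 0, 0], "turn": [0, 0, 0], "fingers": 1}, {"delta_pos": [0, 0, 0], "turn": [0, 0, 0], "fingers": 1}, {"delta_pos": [0, 0, -0.0133], "turn": [0, 0, 0], "fingers": 1}, {"delta_pos": [0, 0, -0.04], "turn": [0, 0, 0], "fingers": 1}, {"delta_pos": [0, 0, -0.04], "turn": [0, 0, 0], "fingers": 1}], force=60)

```text
clock: 5.35
position: [0.4499, 0.1348, 0.0549]
ee_rot: [0.996, -0.086, 0.001, -0.0]
ft_force: [0.8, -0.0, -3.1]
grip_width: 0.34
grasp_force: 60.1
```

```bash
python3 - <<'E'
from h import *
o=get_obs(); c=camera('wrist'); save(c,'w5.png'); d=dict(c,pos=o['position'],q=o['ee_rot']); np.savez('w5.npz',**d)
print(o)
a=dict(np.load('w4.npz'))
for n,e in (('before',a),('after',d)):
    P=pts(e,dict(position=e['pos'],ee_rot=e['q'])); R=Ro.from_quat(e['q']).as_matrix(); L=(P-e['pos'])@R
    z=L[...,2]; w=L[240:350,215:350]; wz=w[...,2]
    k=(abs(wz+.018)<.003)&(abs(w[...,0])<.02)&(abs(w[...,1])<.022); q=w[k]
    print(n,k.sum(),np.median(wz[k]),'hub x',np.percentile(q[:,0],[1,99]),'y',np.percentile(q[:,1],[1,99]))
    print(cv2.minAreaRect((q[:,:2]*1000).astype(np.float32)))
    w=L[130:250,235:345].reshape(-1,3); k=abs(w[:,2]+.054)<.004; print('handle',k.sum(),cv2.minEnclosingCircle((w[k][:,:2]*1000).astype(np.float32)),np.median(w[k][:,2]))
E
```

```text
{'clock': 5.35, 'joint_pos': array([ 0.3202882 ,  0.28996007, -0.77549443,  2.02614236,  0.25554344,
        0.91930444, -2.33268053]), 'joint_velocities': array([-0.00922906,  0.02519303,  0.01397555,  0.02400364,  0.02177722,
       -0.01979689, -0.01688501]), 'tau': array([  0.14321218, -44.30389524,  -7.31726423, -32.72521377,
        -0.37176708,   0.45291801,   0.31022592]), 'position': array([0.44985816, 0.13480525, 0.05490143]), 'ee_rot': array([ 9.96333181e-01, -8.55501878e-02,  1.15304124e-03, -1.65888206e-04]), 'ft_force': array([ 0.82073222, -0.0475328 , -3.12101747]), 'torque': array([ 0.00856751,  0.00708123, -0.00916116]), 'grasp_force': 60.097290599369444, 'grip_width': 0.3397597441035094}
before 6588 -0.019210575076079053 hub x [-0.01397222  0.01515673] y [-0.01436446  0.01466251]
((0.29920387268066406, 0.18015766143798828), (30.714664459228516, 30.154647827148438), 0.11968891322612762)
handle 4810 ((45.18506622314453, 0.3442191779613495), 9.755085945129395) -0.054959094113894325
after 6830 -0.018875501508156672 hub x [-0.01370955  0.01521502] y [-0.01891961  0.01711715]
((0.5528144836425781, -0.11163520812988281), (30.418853759765625, 43.93518829345703), 0.8683716654777527)
handle 4671 ((45.242618560791016, -1.048047661781311), 9.605809211730957) -0.054652950054229564
```

In the tool's units: 0.52 m is 0.6933, -0.15 m is -0.2, -0.414 rad is -0.207.

Call:
move_arm(plan=[{"delta_pos": [0, 0, -0.08], "turn": [0, 0, 0], "fingers": 1}, {"delta_pos": [0, 0.0133, -0.16], "turn": [0, 0, 0], "fingers": 1}, {"delta_pos": [0.0133, 0.0667, -0.2], "turn": [0, 0, -0.02], "fingers": 1}, {"delta_pos": [0.0267, 0.1333, -0.2133], "turn": [0, 0, -0.04], "fingers": 1}, {"delta_pos": [0.04, 0.2067, -0.2133], "turn": [0, 0, -0.06], "fingers": 1}, {"delta_pos": [0.0533, 0.28, -0.2133], "turn": [0, 0, -0.085], "fingers": 1}, {"delta_pos": [0.0667, 0.3533, -0.2133], "turn": [0, 0, -0.11], "fingers": 1}, {"delta_pos": [0.0827, 0.4267, -0.2133], "turn": [0, 0, -0.135], "fingers": 1}, {"delta_pos": [0.0987, 0.5, -0.2133], "turn": [0, 0, -0.16], "fingers": 1}, {"delta_pos": [0.1147, 0.5733, -0.2133], "turn": [0, 0, -0.185], "fingers": 1}, {"delta_pos": [0.1307, 0.6467, -0.2133], "turn": [0, 0, -0.205], "fingers": 1}, {"delta_pos": [0.144, 0.6933, -0.2], "turn": [0, 0, -0.207], "fingers": 1}])

```text
clock: 6.9
position: [0.4658, -0.3994, 0.2026]
ee_rot: [0.993, 0.12, -0.001, 0.0]
ft_force: [-0.0, 0.6, -2.9]
grip_width: 0.34
grasp_force: 61.5
```

```bash
python3 - <<'E'
from h import *
o=get_obs(); c=camera('wrist'); save(c,'w6.png'); d=dict(c,pos=o['position'],q=o['ee_rot']); np.savez('w6.npz',**d)
print(o['position'],o['ee_rot'],o['joint_pos'],o['ft_force'])
R=Ro.from_quat(o['ee_rot']).as_matrix(); print('yaw',np.degrees(np.arctan2(R[1,0],R[0,0])))
t=np.array([.4655,-.412,o['position'][2]]); print(R.T@(t-o['position']))
P=pts(d,o); L=(P-d['pos'])@R
w=L[130:250,235:345].reshape(-1,3); k=abs(w[:,2]+.054)<.004; print('handle',k.sum(),cv2.minEnclosingCircle((w[k][:,:2]*1000).astype(np.float32)),np.median(w[k][:,2]))
E
```

```text
[ 0.46583917 -0.39944878  0.20263265] [ 9.92777881e-01  1.19965221e-01 -6.10489901e-04  2.29737322e-04] [ 0.93911976  0.358417   -0.38614099  1.53010524  0.13949669  1.28080865
 -0.79515235] [-0.02520453  0.57336653 -2.9034948 ]
yaw 13.780182485699033
[-3.31907820e-03  1.21091677e-02  7.95619819e-06]
handle 4627 ((45.628143310546875, -1.143017292022705), 9.664806365966797) -0.05455841657954013
```

View pics/w6.png

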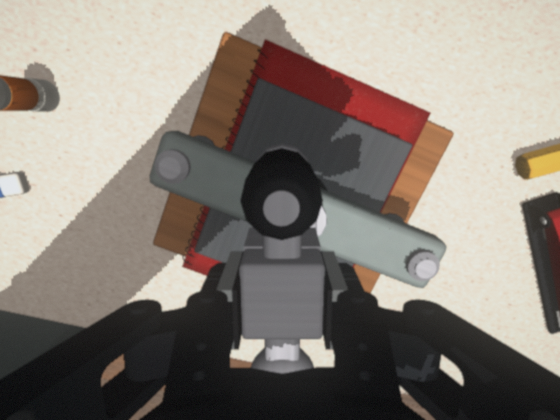

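In the tool's units: 0.058 m is 0.0773, 0.045 m is 0.06.

Call:
move_arm(plan=[{"delta_pos": [-0.0053, 0.0163, 0], "turn": [0, 0, 0], "fingers": 1}, {"delta_pos": [-0.0053, 0.0163, 0.0333], "turn": [0, 0, 0], "fingers": 1}, {"delta_pos": [-0.0053, 0.0163, 0.06], "turn": [0, 0, 0], "fingers": 1}, {"delta_pos": [-0.0053, 0.0163, 0.0667], "turn": [0, 0, 0], "fingers": 1}, {"delta_pos": [-0.0053, 0.0163, 0.0733], "turn": [0, 0, 0], "fingers": 1}, {"delta_pos": [-0.0053, 0.0163, 0.0773], "turn": [0, 0, 0], "fingers": 1}, {"delta_pos": [-0.0053, 0.0163, 0.0773], "turn": [0, 0, 0], "fingers": 1}])

```text
clock: 7.82
position: [0.4665, -0.4091, 0.1476]
ee_rot: [0.993, 0.121, 0.001, 0.001]
ft_force: [-3.1, 2.4, 5.5]
grip_width: 0.342
grasp_force: 62.5
```

In the tool's units: -0.01 m is -0.0133, 0.0025 m is 0.0033.

Call:
move_arm(plan=[{"delta_pos": [0, 0, -0.0133], "turn": [0, 0, 0], "fingers": 1}, {"delta_pos": [-0.0031, 0.0033, -0.0133], "turn": [0, 0, 0], "fingers": 1}, {"delta_pos": [-0.0031, 0.0033, -0.0133], "turn": [0, 0, 0], "fingers": 1}, {"delta_pos": [-0.0031, 0.0033, -0.0133], "turn": [0, 0, 0], "fingers": 1}])

```text
clock: 8.32
position: [0.4642, -0.4119, 0.1555]
ee_rot: [0.993, 0.121, -0.0, -0.0]
ft_force: [0.9, -0.5, -3.7]
grip_width: 0.341
grasp_force: 61.4
```

```bash
python3 - <<'E'
from h import *
o=get_obs(); c=camera('wrist'); d=dict(c,pos=o['position'],q=o['ee_rot'])
print(o['position'],o['ft_force'],o['torque'])
R=Ro.from_quat(o['ee_rot']).as_matrix(); print('yaw',np.degrees(np.arctan2(R[1,0],R[0,0])))
P=pts(d,o); L=(P-d['pos'])@R
w=L[130:250,235:345].reshape(-1,3); k=abs(w[:,2]+.054)<.004; print('handle',k.sum(),cv2.minEnclosingCircle((w[k][:,:2]*1000).astype(np.float32)),np.median(w[k][:,2]))
w=L[240:350,215:350]; wz=w[...,2]
k=(abs(wz+.018)<.003)&(abs(w[...,0])<.02)&(abs(w[...,1])<.012); q=w[k]
print('hub x',np.percentile(q[:,0],[1,99]))
print('to target of hub',R.T@(np.array([.4655,-.412,o['position'][2]])-o['position']))
E
```

```text
[ 0.46416368 -0.4119461   0.15552734] [ 0.88689755 -0.53642747 -3.66162405] [ 0.05267157 -0.02315292 -0.00313183]
yaw 13.902273911915962
handle 4636 ((45.6809196472168, -1.2286782264709473), 9.643438339233398) -0.05459042777116019
hub x [-0.01340866  0.01568334]
to target of hub [ 1.28422539e-03  3.73396442e-04 -4.03870030e-07]
```

In the tool's units: 0.016 m is 0.0213, 0.0004 m is 0.0005.

Call:
move_arm(plan=[{"delta_pos": [0.0005, 0.0005, 0.0053], "turn": [0, 0, 0], "fingers": 1}, {"delta_pos": [0.0005, 0.0005, 0.0107], "turn": [0, 0, 0], "fingers": 1}, {"delta_pos": [0.0005, 0.0005, 0.0147], "turn": [0, 0, 0], "fingers": 1}, {"delta_pos": [0.0005, 0.0005, 0.0187], "turn": [0, 0, 0], "fingers": 1}, {"delta_pos": [0.0005, 0.0005, 0.0213], "turn": [0, 0, 0], "fingers": 1}, {"delta_pos": [0.0005, 0.0005, 0.0213], "turn": [0, 0, 0], "fingers": 1}])

```text
clock: 9.12
position: [0.4648, -0.413, 0.1399]
ee_rot: [0.993, 0.121, 0.0, 0.001]
ft_force: [2.1, -4.9, -5.3]
grip_width: 0.34
grasp_force: 61.3
```

In the tool's units: 0.012 m is 0.016, 0.001 m is 0.0013.

Call:
move_arm(plan=[{"delta_pos": [0.0004, 0.0013, 0.004], "turn": [0, 0, 0], "fingers": 1}, {"delta_pos": [0.0004, 0.0013, 0.008], "turn": [0, 0, 0], "fingers": 1}, {"delta_pos": [0.0004, 0.0013, 0.012], "turn": [0, 0, 0], "fingers": 1}, {"delta_pos": [0.0004, 0.0013, 0.0153], "turn": [0, 0, 0], "fingers": 1}, {"delta_pos": [0.0004, 0.0013, 0.016], "turn": [0, 0, 0], "fingers": 1}])

```text
clock: 9.75
position: [0.4655, -0.4131, 0.1302]
ee_rot: [0.993, 0.121, 0.0, 0.0]
ft_force: [-7.5, 4.2, 20.8]
grip_width: 0.344
grasp_force: 64.3
```

In the tool's units: -0.11 m is -0.1467, -0.07 m is -0.0933.

Call:
move_arm(plan=[{"delta_pos": [0, 0, -0.0027], "turn": [0, 0, 0], "fingers": 1}, {"delta_pos": [0, 0, -0.0027], "turn": [0, 0, 0], "fingers": 0.6}, {"delta_pos": [0, 0, -0.0027], "turn": [0, 0, 0], "fingers": 0}, {"delta_pos": [0, 0, -0.0027], "turn": [0, 0, 0], "fingers": 0}, {"delta_pos": [0, 0, -0.0027], "turn": [0, 0, 0], "fingers": 0}, {"delta_pos": [0, 0, -0.0027], "turn": [0, 0, 0], "fingers": 0}, {"delta_pos": [0, 0, -0.04], "turn": [0, 0, 0], "fingers": 0}, {"delta_pos": [0, 0, -0.0933], "turn": [0, 0, 0], "fingers": 0}, {"delta_pos": [0, 0, -0.1467], "turn": [0, 0, 0], "fingers": 0}, {"delta_pos": [0, 0, -0.1467], "turn": [0, 0, 0], "fingers": 0}, {"delta_pos": [0, 0, -0.1467], "turn": [0, 0, 0], "fingers": 0}])

```text
clock: 11.12
position: [0.4651, -0.413, 0.2372]
ee_rot: [0.993, 0.121, -0.0, -0.0]
ft_force: [0.2, -0.4, -0.8]
grip_width: 0.998
grasp_force: 0.0
```

```bash
python3 - <<'E'
from h import *
o=get_obs(); c=camera('wrist'); save(c,'w7.png'); d=dict(c,pos=o['position'],q=o['ee_rot']); np.savez('w7.npz',**d)
print(o['position'],o['ft_force'],o['grip_width'])
R=Ro.from_quat(o['ee_rot']).as_matrix()
P=pts(d,o); k=(P[...,2]>.176)&(P[...,2]<.192)&(np.hypot(P[...,0]-.509,P[...,1]+.402)<.03)
q=P[k]; (u,v),r=cv2.minEnclosingCircle((q[:,:2]*1000).astype(np.float32)); print('handle',u,v,r,np.median(q[:,2]),R.T@(np.array([u/1e3,v/1e3,.161])-o['position']))
b=(P[...,2]>.12)&(np.hypot(P[...,0]-.4655,P[...,1]+.413)<.06)
h=b&(abs(P[...,2]-.148)<.004); hl=P[h]; print('hubtop z',np.median(hl[:,2]),len(hl),hl.mean(0))
E
```

```text
[ 0.46512119 -0.4130232   0.23724823] [ 0.20291365 -0.41688681 -0.78045819] 0.9978958618335461
handle 509.30230712890625 -400.9757080078125 9.862798690795898 0.18451317518904622 [ 0.0458139  -0.00104435  0.07622926]
hubtop z 0.14896465518640284 3130 [ 0.45536601 -0.41445615  0.1487282 ]
```

View pics/w7.png

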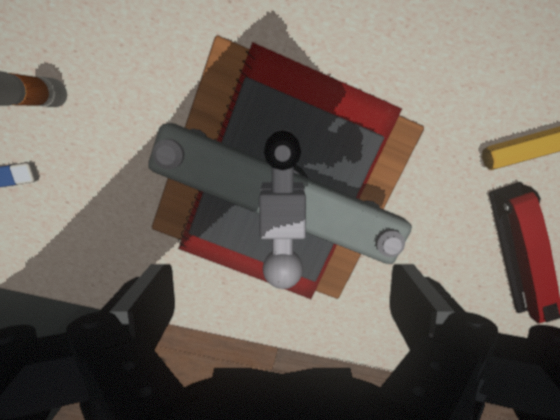

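The crank is seated upright on the screw: hub at about (283,213), handle at (283,152), ball at (283,270). Everything else is undisturbed.

In the tool's units: 0.076 m is 0.1013, 0.055 m is 0.0733.

Call:
move_arm(plan=[{"delta_pos": [0.04, -0.0013, 0], "turn": [0, 0, 0], "fingers": 0}, {"delta_pos": [0.0611, -0.0013, 0.0133], "turn": [0, 0, 0], "fingers": 0}, {"delta_pos": [0.0611, -0.0013, 0.04], "turn": [0, 0, 0], "fingers": 0}, {"delta_pos": [0.0611, -0.0013, 0.0733], "turn": [0, 0, 0], "fingers": 0}, {"delta_pos": [0.0611, -0.0013, 0.1013], "turn": [0, 0, 0], "fingers": 0}, {"delta_pos": [0.0611, -0.0013, 0.1013], "turn": [0, 0, 0], "fingers": 0.5}, {"delta_pos": [0.0611, -0.0013, 0.1013], "turn": [0, 0, 0], "fingers": 1}, {"delta_pos": [0.0611, -0.0013, 0.1013], "turn": [0, 0, 0], "fingers": 1}, {"delta_pos": [0.0611, -0.0013, 0.1013], "turn": [0, 0, 0], "fingers": 1}, {"delta_pos": [0.0611, -0.0013, 0.1013], "turn": [0, 0, 0], "fingers": 1}, {"delta_pos": [0.0611, -0.0013, 0.1013], "turn": [0, 0, 0], "fingers": 1}], force=50)

```text
clock: 12.55
position: [0.51, -0.4014, 0.1626]
ee_rot: [0.993, 0.121, 0.001, 0.001]
ft_force: [1.0, -1.1, 4.2]
grip_width: 0.215
grasp_force: 48.8
```

Call:
move_arm(plan=[{"delta_pos": [-0.002, 0.0167, 0], "turn": [0, 0, 0], "fingers": 1}, {"delta_pos": [-0.008, 0.0312, 0], "turn": [0, 0, 0], "fingers": 1}, {"delta_pos": [-0.0176, 0.0436, 0], "turn": [0, 0, 0], "fingers": 1}, {"delta_pos": [-0.03, 0.0532, 0], "turn": [0, 0, 0], "fingers": 1}, {"delta_pos": [-0.0445, 0.0592, 0], "turn": [0, 0, 0], "fingers": 1}, {"delta_pos": [-0.06, 0.0612, 0], "turn": [0, 0, 0], "fingers": 1}])

```text
clock: 13.3
position: [0.4788, -0.4568, 0.1627]
ee_rot: [0.993, 0.122, 0.002, 0.001]
ft_force: [5.1, 2.3, 3.6]
grip_width: 0.216
grasp_force: 49.1
```

In the tool's units: -0.09 m is -0.12, -0.045 m is -0.06.

Call:
move_arm(plan=[{"delta_pos": [-0.0155, -0.002, 0], "turn": [0, 0, 0], "fingers": 1}, {"delta_pos": [-0.03, -0.008, 0], "turn": [0, 0, 0], "fingers": 1}, {"delta_pos": [-0.0424, -0.0176, 0], "turn": [0, 0, 0], "fingers": 1}, {"delta_pos": [-0.052, -0.03, 0], "turn": [0, 0, 0], "fingers": 1}, {"delta_pos": [-0.058, -0.0445, 0], "turn": [0, 0, 0], "fingers": 1}, {"delta_pos": [-0.06, -0.06, 0], "turn": [0, 0, 0], "fingers": 1}, {"delta_pos": [-0.058, -0.0755, 0], "turn": [0, 0, 0], "fingers": 1}, {"delta_pos": [-0.052, -0.09, 0], "turn": [0, 0, 0], "fingers": 1}, {"delta_pos": [-0.0424, -0.1024, 0], "turn": [0, 0, 0], "fingers": 1}, {"delta_pos": [-0.03, -0.112, 0], "turn": [0, 0, 0], "fingers": 1}, {"delta_pos": [-0.0155, -0.118, 0], "turn": [0, 0, 0], "fingers": 1}, {"delta_pos": [0, -0.12, 0], "turn": [0, 0, 0], "fingers": 1}])

```text
clock: 14.8
position: [0.4542, -0.3698, 0.1624]
ee_rot: [0.993, 0.121, -0.001, -0.0]
ft_force: [-6.0, 1.3, 8.1]
grip_width: 0.217
grasp_force: 50.0
```

In the tool's units: 0.09 m is 0.12, 0.0885 m is 0.118.

Call:
move_arm(plan=[{"delta_pos": [0.0155, 0.002, 0], "turn": [0, 0, 0], "fingers": 1}, {"delta_pos": [0.03, 0.008, 0], "turn": [0, 0, 0], "fingers": 1}, {"delta_pos": [0.0424, 0.0176, 0], "turn": [0, 0, 0], "fingers": 1}, {"delta_pos": [0.052, 0.03, 0], "turn": [0, 0, 0], "fingers": 1}, {"delta_pos": [0.058, 0.0445, 0], "turn": [0, 0, 0], "fingers": 1}, {"delta_pos": [0.06, 0.06, 0], "turn": [0, 0, 0], "fingers": 1}, {"delta_pos": [0.058, 0.0755, 0], "turn": [0, 0, 0], "fingers": 1}, {"delta_pos": [0.052, 0.09, 0], "turn": [0, 0, 0], "fingers": 1}, {"delta_pos": [0.0424, 0.1024, 0], "turn": [0, 0, 0], "fingers": 1}, {"delta_pos": [0.03, 0.112, 0], "turn": [0, 0, 0], "fingers": 1}, {"delta_pos": [0.0155, 0.118, 0], "turn": [0, 0, 0], "fingers": 1}, {"delta_pos": [0, 0.12, 0], "turn": [0, 0, 0], "fingers": 1}])

```text
clock: 16.3
position: [0.4788, -0.4567, 0.1627]
ee_rot: [0.993, 0.122, 0.002, 0.0]
ft_force: [5.6, 1.7, 2.9]
grip_width: 0.222
grasp_force: 49.4
```

```bash
python3 - <<'E'
from h import *
o=get_obs(); c=camera('wrist'); d=dict(c,pos=o['position'],q=o['ee_rot']); save(c,'w8.png'); np.savez('w8.npz',**d); s=camera('scene'); save(s,'scene8.png'); np.savez('scene8.npz',**s)
P=pts(d,o); print(o['position'],o['ft_force'])
k=(abs(P[...,2]-.148)<.006)&(np.hypot(P[...,0]-.4657,P[...,1]+.4127)<.018); print(k.sum(),np.median(P[k],0))
E
```

```text
[ 0.47877166 -0.45674878  0.16269861] [5.59269279 1.74265629 2.93993156]
4310 [ 0.46781222 -0.41328713  0.14906925]
```

View pics/w8.png

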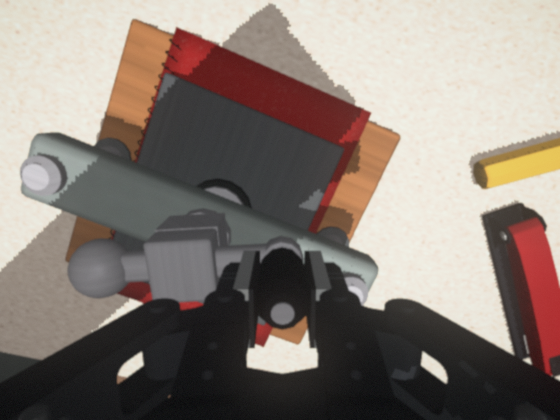

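The hub at about (183,258) is still fully down on the screw (top at 0.149 m), and the handle is held at (283,300). That is about 1.25 turns so far, so I keep winding.

In the tool's units: -0.09 m is -0.12, -0.006 m is -0.008.

Call:
move_arm(plan=[{"delta_pos": [-0.0155, -0.002, 0], "turn": [0, 0, 0], "fingers": 1}, {"delta_pos": [-0.03, -0.008, 0], "turn": [0, 0, 0], "fingers": 1}, {"delta_pos": [-0.0424, -0.0176, 0], "turn": [0, 0, 0], "fingers": 1}, {"delta_pos": [-0.052, -0.03, 0], "turn": [0, 0, 0], "fingers": 1}, {"delta_pos": [-0.058, -0.0445, 0], "turn": [0, 0, 0], "fingers": 1}, {"delta_pos": [-0.06, -0.06, 0], "turn": [0, 0, 0], "fingers": 1}, {"delta_pos": [-0.058, -0.0755, 0], "turn": [0, 0, 0], "fingers": 1}, {"delta_pos": [-0.052, -0.09, 0], "turn": [0, 0, 0], "fingers": 1}, {"delta_pos": [-0.0424, -0.1024, 0], "turn": [0, 0, 0], "fingers": 1}, {"delta_pos": [-0.03, -0.112, 0], "turn": [0, 0, 0], "fingers": 1}, {"delta_pos": [-0.0155, -0.118, 0], "turn": [0, 0, 0], "fingers": 1}, {"delta_pos": [0, -0.12, 0], "turn": [0, 0, 0], "fingers": 1}])

```text
clock: 17.9
position: [0.4542, -0.3698, 0.1624]
ee_rot: [0.993, 0.121, -0.001, 0.0]
ft_force: [-5.9, 0.3, 8.7]
grip_width: 0.223
grasp_force: 50.4
```

In the tool's units: 0.045 m is 0.06, 0.0435 m is 0.058.

Call:
move_arm(plan=[{"delta_pos": [0.0155, 0.002, 0], "turn": [0, 0, 0], "fingers": 1}, {"delta_pos": [0.03, 0.008, 0], "turn": [0, 0, 0], "fingers": 1}, {"delta_pos": [0.0424, 0.0176, 0], "turn": [0, 0, 0], "fingers": 1}, {"delta_pos": [0.052, 0.03, 0], "turn": [0, 0, 0], "fingers": 1}, {"delta_pos": [0.058, 0.0445, 0], "turn": [0, 0, 0], "fingers": 1}, {"delta_pos": [0.06, 0.06, 0], "turn": [0, 0, 0], "fingers": 1}])

```text
clock: 18.65
position: [0.5102, -0.4015, 0.1622]
ee_rot: [0.993, 0.122, -0.0, -0.001]
ft_force: [-3.4, 5.2, 7.5]
grip_width: 0.22
grasp_force: 50.1
```

In the tool's units: 0.0225 m is 0.03, 0.0154 m is 0.0205.

Call:
move_arm(plan=[{"delta_pos": [-0.0009, 0.0104, 0], "turn": [0, 0, 0], "fingers": 1}, {"delta_pos": [-0.0036, 0.0205, 0], "turn": [0, 0, 0], "fingers": 1}, {"delta_pos": [-0.008, 0.03, 0], "turn": [0, 0, 0], "fingers": 1}])

```text
clock: 19.02
position: [0.5103, -0.4244, 0.1623]
ee_rot: [0.993, 0.122, 0.0, -0.001]
ft_force: [-0.2, 6.1, 8.5]
grip_width: 0.218
grasp_force: 50.1
```

```bash
cat > f.py <<'E'
from h import *
C=np.array([.4657,-.4127])
def f():
    o=get_obs(); R=Ro.from_quat(o['ee_rot']).as_matrix()
    r=o['position'][:2]-C; a=np.arctan2(r[1],r[0]); y=np.arctan2(R[1,0],R[0,0]); F=o['ft_force'][:2]
    t=np.array([r[1],-r[0]])/np.hypot(*r)
    print('phi',round(np.degrees(y-a)%360,1),'r',np.hypot(*r).round(4),'tang',-(F@t).round(2),'rad',(F@r/np.hypot(*r)).round(2),'fz',o['ft_force'][2].round(1),'torque',o['torque'].round(2),o['clock'])
f()
E
python3 f.py
```

```text
phi 28.7 r 0.0461 tang 5.87 rad -1.75 fz 8.5 torque [1.52 0.21 0.01] 19.025
```

In the tool's units: -0.0165 m is -0.022, 0.012 m is 0.016.

Call:
move_arm(plan=[{"delta_pos": [-0.006, 0.0085, 0], "turn": [0, 0, 0], "fingers": 1}, {"delta_pos": [-0.0135, 0.016, 0], "turn": [0, 0, 0], "fingers": 1}, {"delta_pos": [-0.022, 0.022, 0], "turn": [0, 0, 0], "fingers": 1}])

```text
clock: 19.4
position: [0.4991, -0.4444, 0.1626]
ee_rot: [0.993, 0.122, 0.001, -0.0]
ft_force: [4.1, 4.5, 5.9]
grip_width: 0.22
grasp_force: 50.0
```

```bash
python3 f.py
```

```text
phi 57.6 r 0.046 tang 6.09 rad -0.09 fz 5.9 torque [ 1.27 -0.73 -0.01] 19.4
```

In the tool's units: -0.0225 m is -0.03, -0.0147 m is -0.0196.

Call:
move_arm(plan=[{"delta_pos": [-0.0095, 0.0044, 0], "turn": [0, 0, 0], "fingers": 1}, {"delta_pos": [-0.0196, 0.0071, 0], "turn": [0, 0, 0], "fingers": 1}, {"delta_pos": [-0.03, 0.008, 0], "turn": [0, 0, 0], "fingers": 1}])

```text
clock: 19.77
position: [0.4788, -0.4567, 0.1627]
ee_rot: [0.993, 0.122, 0.002, 0.001]
ft_force: [5.9, 0.6, 4.5]
grip_width: 0.219
grasp_force: 49.8
```

```bash
python3 f.py
```

```text
phi 87.4 r 0.0459 tang 5.8 rad 1.14 fz 4.5 torque [ 0.29 -1.32  0.02] 19.775
```

In the tool's units: -0.0225 m is -0.03, -0.0154 m is -0.0205.

Call:
move_arm(plan=[{"delta_pos": [-0.0104, -0.0009, 0], "turn": [0, 0, 0], "fingers": 1}, {"delta_pos": [-0.0205, -0.0036, 0], "turn": [0, 0, 0], "fingers": 1}, {"delta_pos": [-0.03, -0.008, 0], "turn": [0, 0, 0], "fingers": 1}])

```text
clock: 20.15
position: [0.455, -0.4572, 0.1627]
ee_rot: [0.993, 0.121, 0.002, 0.001]
ft_force: [5.8, -1.9, 3.7]
grip_width: 0.213
grasp_force: 49.6
```

```bash
python3 f.py
```

```text
phi 117.5 r 0.0457 tang 6.11 rad 0.49 fz 3.7 torque [-0.35 -1.31  0.05] 20.15
```

In the tool's units: -0.0165 m is -0.022, -0.012 m is -0.016.

Call:
move_arm(plan=[{"delta_pos": [-0.0085, -0.006, 0], "turn": [0, 0, 0], "fingers": 1}, {"delta_pos": [-0.016, -0.0135, 0], "turn": [0, 0, 0], "fingers": 1}, {"delta_pos": [-0.022, -0.022, 0], "turn": [0, 0, 0], "fingers": 1}])

```text
clock: 20.52
position: [0.4344, -0.4457, 0.1626]
ee_rot: [0.993, 0.121, 0.001, 0.002]
ft_force: [4.4, -4.1, 2.5]
grip_width: 0.219
grasp_force: 49.5
```

```bash
python3 f.py
```

```text
phi 147.4 r 0.0455 tang 6.03 rad -0.02 fz 2.5 torque [-0.89 -1.09  0.01] 20.525
```

In the tool's units: -0.0225 m is -0.03, -0.0147 m is -0.0196.

Call:
move_arm(plan=[{"delta_pos": [-0.0044, -0.0095, 0], "turn": [0, 0, 0], "fingers": 1}, {"delta_pos": [-0.0071, -0.0196, 0], "turn": [0, 0, 0], "fingers": 1}, {"delta_pos": [-0.008, -0.03, 0], "turn": [0, 0, 0], "fingers": 1}])

```text
clock: 20.9
position: [0.4226, -0.4258, 0.1626]
ee_rot: [0.993, 0.12, 0.001, 0.002]
ft_force: [2.7, -5.8, 2.5]
grip_width: 0.221
grasp_force: 49.6
```

```bash
python3 f.py
```

```text
phi 176.9 r 0.045 tang 6.38 rad -0.91 fz 2.5 torque [-1.35 -0.75  0.  ] 20.9
```

In the tool's units: -0.0154 m is -0.0205, -0.0078 m is -0.0104.

Call:
move_arm(plan=[{"delta_pos": [0.0009, -0.0104, 0], "turn": [0, 0, 0], "fingers": 1}, {"delta_pos": [0.0036, -0.0205, 0], "turn": [0, 0, 0], "fingers": 1}])

```text
clock: 21.15
position: [0.4209, -0.4113, 0.1627]
ee_rot: [0.993, 0.12, 0.0, 0.003]
ft_force: [1.8, -10.7, 1.4]
grip_width: 0.218
grasp_force: 49.6
```

```bash
python3 f.py
```

```text
phi 195.5 r 0.0448 tang 10.63 rad -2.15 fz 1.4 torque [-2.42 -0.38 -0.04] 21.15
```

In the tool's units: 0.001 m is 0.0013, -0.0001 m is -0.0001.

Call:
move_arm(plan=[{"delta_pos": [-0.0001, 0.0013, 0], "turn": [0, 0, 0], "fingers": 1}, {"delta_pos": [-0.0001, 0.0013, 0], "turn": [0, 0, 0], "fingers": 1}])

```text
clock: 21.4
position: [0.421, -0.4109, 0.1625]
ee_rot: [0.993, 0.12, -0.0, 0.001]
ft_force: [-1.8, -3.0, 6.4]
grip_width: 0.215
grasp_force: 50.1
```

```bash
python3 f.py
```

```text
phi 196.2 r 0.0447 tang 3.11 rad 1.71 fz 6.4 torque [-0.76  0.42  0.  ] 21.4
```

In the tool's units: -0.0024 m is -0.0032, -0.0012 m is -0.0016.

Call:
move_arm(plan=[{"delta_pos": [0.0007, -0.0016, 0], "turn": [0, 0, 0], "fingers": 1}, {"delta_pos": [0.0012, -0.0032, 0], "turn": [0, 0, 0], "fingers": 1}])

```text
clock: 21.65
position: [0.4211, -0.4099, 0.1627]
ee_rot: [0.993, 0.12, 0.0, 0.002]
ft_force: [-1.9, -10.0, 4.1]
grip_width: 0.219
grasp_force: 49.9
```

```bash
python3 f.py
```

```text
phi 197.4 r 0.0447 tang 10.09 rad 1.26 fz 4.1 torque [-2.47  0.16 -0.  ] 21.65
```

In the tool's units: -0.09 m is -0.12, -0.05 m is -0.0667.

Call:
move_arm(plan=[{"delta_pos": [-0.0008, 0.002, 0], "turn": [0, 0, 0], "fingers": 1}, {"delta_pos": [-0.0008, 0.002, 0], "turn": [0, 0, 0], "fingers": 1}, {"delta_pos": [-0.0008, 0.002, 0], "turn": [0, 0, 0], "fingers": 0.6}, {"delta_pos": [-0.0008, 0.002, 0], "turn": [0, 0, 0], "fingers": 0}, {"delta_pos": [-0.0008, 0.002, 0], "turn": [0, 0, 0], "fingers": 0}, {"delta_pos": [-0.0008, 0.002, 0], "turn": [0, 0, 0], "fingers": 0}, {"delta_pos": [-0.0008, 0.002, -0.0267], "turn": [0, 0, 0], "fingers": 0}, {"delta_pos": [-0.0008, 0.002, -0.0667], "turn": [0, 0, 0], "fingers": 0}, {"delta_pos": [-0.0008, 0.002, -0.12], "turn": [0, 0, 0], "fingers": 0}, {"delta_pos": [-0.0008, 0.002, -0.12], "turn": [0, 0, 0], "fingers": 0}])

```text
clock: 22.9
position: [0.4228, -0.4089, 0.2552]
ee_rot: [0.993, 0.121, 0.002, 0.002]
ft_force: [0.6, 0.5, 0.5]
grip_width: 0.998
grasp_force: 0.0
```

```bash
python3 - <<'E'
from h import *
o=get_obs(); c=camera('wrist'); d=dict(c,pos=o['position'],q=o['ee_rot']); save(c,'w9.png')
P=pts(d,o); print(o['position'],o['ft_force'],o['clock'])
for n,z in (('hub',.149),('handle',.1845)):
    k=(abs(P[...,2]-z)<.005)&(np.hypot(P[...,0]-.4657,P[...,1]+.4127)<.07); k[260:]&=(n=='hub'); print(n,k.sum(),np.median(P[k],0))
E
```

```text
[ 0.42276822 -0.40885589  0.25518958] [0.639246   0.48303268 0.51908026] 22.9
hub 3392 [ 0.47457744 -0.41241006  0.14895451]
handle 731 [ 0.42229599 -0.41048667  0.18459212]
```

View pics/w9.png

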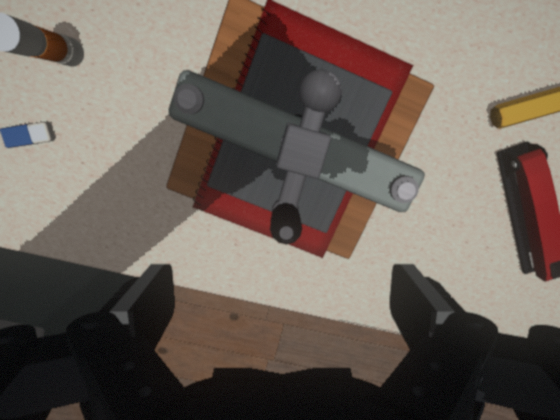

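The crank sits level on the screw: hub at about (304,150), its top still at 0.149 m, with the handle at (286,225). The glue and eraser are where they were. I'm handing in.

```bash
python3 -c "
from workcell import hand_in
print(hand_in())"
```

```text
the job is handed in; nothing more can be done
None
```

I handed the job in at about 23 s: the crank is right down on the screw and was wound about 2.5 turns, until the handle took about 10 N (5.9 to 6.1 N running free, 15 N crushes); I judged tightness by that force alone, and no verdict came back.

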